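Crisscross tightening of a test cavity lid

TASK

The lid of the microwave test cavity is on but its four wing bolts are only finger-loose: tighten them clockwise in crisscross order, each bolt followed by the one opposite, so that the lid seats evenly. Make two passes: first about an eighth of a turn on each bolt, then, again crisscross, each one fully tight against its stop. Leave the other things on the bench where they are.

Things in the scene. Friction and masses are not known exactly. Their poses are not given: they have to be found in the camera images.
- cavity: cylindrical microwave test cavity of bare aluminium, fixed to the bench, upright: base plate 200 mm across, barrel 156 mm, then flange and flat round lid, both 236 mm across. Origin: centre of its underside on the bench; z up. Four wing bolts through the lid on a circle of radius 92 mm: bolt1 on the +x axis, bolt2 on +y, bolt3 on -x, bolt4 on -y
- lid_centre (a point): centre of the lid's flat top face, 109 mm above the bench. A coax socket with a dust cap stands here, 21 mm high on a 34 mm square foot
- bolt1 (a joint): its angle about its upright axis, rad, growing as it is tightened (clockwise from above); fully tight, against a hard stop, at 2.0. Starts between 0.2 and 0.6, that is 80 to 103 degrees short of tight. Drags at about 0.12 N m all the way and stays where it is left; can be backed off to 0
- bolt1_grip (a point): grip point on this bolt's axis, inside its wing head, 31 mm above the lid; x along the wings (any direction), z up, turns with the bolt. Black wing head 70 mm long, 14 mm thick, flat sides, 17 to 43 mm above the lid (45 at the ends), on a collar 28 mm across, 6 mm high, tapering to 14 mm at 12 mm above the lid. bolt3 is opposite, 184 mm away; neighbours 130 mm
- bolt2 (a joint): its angle about its upright axis, rad, growing as it is tightened (clockwise from above); fully tight, against a hard stop, at 2.0. Starts between 0.2 and 0.6, that is 80 to 103 degrees short of tight. Drags at about 0.12 N m all the way and stays where it is left; can be backed off to 0
- bolt2_grip (a point): grip point on this bolt's axis, inside its wing head, 31 mm above the lid; x along the wings (any direction), z up, turns with the bolt. Black wing head 70 mm long, 14 mm thick, flat sides, 17 to 43 mm above the lid (45 at the ends), on a collar 28 mm across, 6 mm high, tapering to 14 mm at 12 mm above the lid. bolt4 is opposite, 184 mm away; neighbours 130 mm
- bolt3 (a joint): its angle about its upright axis, rad, growing as it is tightened (clockwise from above); fully tight, against a hard stop, at 2.0. Starts between 0.2 and 0.6, that is 80 to 103 degrees short of tight. Drags at about 0.12 N m all the way and stays where it is left; can be backed off to 0
- bolt3_grip (a point): grip point on this bolt's axis, inside its wing head, 31 mm above the lid; x along the wings (any direction), z up, turns with the bolt. Black wing head 70 mm long, 14 mm thick, flat sides, 17 to 43 mm above the lid (45 at the ends), on a collar 28 mm across, 6 mm high, tapering to 14 mm at 12 mm above the lid. bolt1 is opposite, 184 mm away; neighbours 130 mm
- bolt4 (a joint): its angle about its upright axis, rad, growing as it is tightened (clockwise from above); fully tight, against a hard stop, at 2.0. Starts between 0.2 and 0.6, that is 80 to 103 degrees short of tight. Drags at about 0.12 N m all the way and stays where it is left; can be backed off to 0
- bolt4_grip (a point): grip point on this bolt's axis, inside its wing head, 31 mm above the lid; x along the wings (any direction), z up, turns with the bolt. Black wing head 70 mm long, 14 mm thick, flat sides, 17 to 43 mm above the lid (45 at the ends), on a collar 28 mm across, 6 mm high, tapering to 14 mm at 12 mm above the lid. bolt2 is opposite, 184 mm away; neighbours 130 mm
- sensor: bystander: loose grey block-shaped power sensor, 85 x 46 x 36 mm with coax stubs at both ends (120 mm in all, along x); origin at the centre of its underside
- attenuator: bystander: loose finned aluminium attenuator, 75 x 50 x 44 mm with coax stubs at both ends (119 mm in all, along x); origin at the centre of its underside
- samples: bystander: loose wooden block 160 x 60 x 22 mm holding four white ceramic discs (30 mm high in all); origin at the centre of its underside, x along it
- spanner: bystander: loose steel open-ended spanner 170 mm long lying flat along its x; origin under its middle
Mind the look-alikes: they are no part of the job. Of the things that look like the cavity, the smaller one is meant.

How it is judged:
On the way:
1. first pass complete: every bolt has had its part turn (beyond 0.8) and none is tight yet (below 1.65) (value of joint bolt1 between 0.8 and 1.65 rad and value of joint bolt2 between 0.8 and 1.65 rad and value of joint bolt3 between 0.8 and 1.65 rad and value of joint bolt4 between 0.8 and 1.65 rad), for 0.2 s.
At the end, for the whole second after the job is handed in: all four bolts are within 0.15 rad (9 degrees) of their stop (joint above 1.85) and at rest, and the sensor, attenuator, sample block and spanner are within 30 mm of where they began (value of joint each of bolt1, bolt2, bolt3, bolt4 above 1.85 rad and velocity of joint bolt1 between -0.05 and 0.05 rad/s and velocity of joint bolt2 between -0.05 and 0.05 rad/s and velocity of joint bolt3 between -0.05 and 0.05 rad/s and velocity of joint bolt4 between -0.05 and 0.05 rad/s and distance of each of sensor, attenuator, samples, spanner from where it was at the start of the episode below 0.03 m); the robot touches nothing.
It fails at once if a bolt is taken nearly tight (beyond 1.65) while another has not yet had its first part turn (below 0.8) (value of joint any of bolt1, bolt2, bolt3, bolt4 above 1.65 rad and value of joint any of bolt1, bolt2, bolt3, bolt4 below 0.8 rad).
It fails at once if first pass out of crisscross order: two neighbouring bolts have had their part turn (beyond 0.9) while the other two are both still loose (below 0.75) ((value of joint each of bolt1, bolt2 above 0.9 rad and value of joint each of bolt3, bolt4 below 0.75 rad) or (value of joint each of bolt2, bolt3 above 0.9 rad and value of joint each of bolt4, bolt1 below 0.75 rad) or (value of joint each of bolt3, bolt4 above 0.9 rad and value of joint each of bolt1, bolt2 below 0.75 rad) or (value of joint each of bolt4, bolt1 above 0.9 rad and value of joint each of bolt2, bolt3 below 0.75 rad)).
It fails at once if second pass out of crisscross order: two neighbouring bolts are tight (beyond 1.85) while the other two are both well short of tight (below 1.65) ((value of joint each of bolt1, bolt2 above 1.85 rad and value of joint each of bolt3, bolt4 below 1.65 rad) or (value of joint each of bolt2, bolt3 above 1.85 rad and value of joint each of bolt4, bolt1 below 1.65 rad) or (value of joint each of bolt3, bolt4 above 1.85 rad and value of joint each of bolt1, bolt2 below 1.65 rad) or (value of joint each of bolt4, bolt1 above 1.85 rad and value of joint each of bolt2, bolt3 below 1.65 rad)).
It fails at once if the sensor, attenuator, sample block or spanner is pushed more than 30 mm (distance of any of sensor, attenuator, samples, spanner from where it was at the start of the episode above 0.03 m).
It also fails if it takes over 72 s, if anything falls off the work surface, if the arm or the gripper's body presses on something with over 40 N, if the wrist force passes 120 N, or if a joint passes its speed limit or range.

ROBOT

A 6-joint arm with a two-finger parallel gripper is mounted at the origin on the work surface. World frame = base frame: x ahead of the robot, y to its left, z up, the work surface at z = 0. Lengths are in m, angles in rad, forces in N, time in s.
With the tool pointing down it reaches from about 0.225 to 0.875 m from the base axis. Payload 3.4 kg.
Tool frame: the origin (TCP) lies at the very end of the fingers, on their centre line; the grasp point (between the pads) lies 19 mm behind it; z points along the fingers, y is the line along which they close (so a half turn about z gives the same grasp; the last joint's range is limited). The gripper opens to 85 mm and grips with 20 to 120 N. Pads are 22 mm wide; open, the fingers measure 114 mm over their backs; the gripper's body (76 mm by 85 mm) begins 54 mm behind the grasp point. The pads swing forward as they close: fully open they stand 13 mm farther back than shut.
Start: joints at [-1.273, 0.276, 1.505, -0, 1.361, -0.121], TCP at [0.234, -0.525, 0.231] pointing down, gripper open.
Joint ranges: [-2.89, 2.89], [-0.75, 2.08], [0.22, 2.7], [-1.18, 4.32], [0.11, 2.71], [-2.7, 2.7]. Speed limits (rad/s): [2.57, 2.57, 3.14, 3.14, 3.14, 3.14].

INTERFACE

Orientations are given as a unit quaternion [w, x, y, z].
In Python, from rig import readout, vision, manip gives the robot as it stands.
- The arm moves only by the shell command python3 -m handwheel 'ROWS' [FORCE]. ROWS is JSON, a list of rows, each a list of 3 entries, a list of its own where there are three numbers: the shift along the tool's x, y, z in mm, then the turn, a rotation vector about the tool's x, y, z in units of 6 degrees (1.0 is 6 degrees), then the closure, from -1 (fully open) to 1 (shut), so that 0 is half open. A call has 1 to 20 rows; each row shifts and turns the commanded pose from where the row before left it, along the tool's axes as they then stand; what a row does not reach is not made up. A row lasts 1/8 s, in which the tool goes at most 62.5 mm and 10.7 degrees, less where a joint would pass 70% of its speed; a pose out of reach is approached as far as the arm can. A call is refused whole if a number of a shift passes 62.5 or a number of a turn 1, either way. A call with a gripper value outside its range is refused whole. The fingers move at their own pace and stop on an object; FORCE is the grip in N (left out, the last holds). Time passes only in rows, so rows that do not move let the fingers close. It gives the time, the measured TCP pose, the force, the opening and the grip force at its end, in the units of the state.
- readout.get_state(): the state, without advancing time (a new reading comes with each control period).
- vision.get_image(name): name is "side" or "top"; returns the picture (480x640x3 uint8, blue, green, red); there is no depth.
- vision.camera_params(name): a dict with "intrinsics" (3x3 intrinsics, pixels), "rvec" (rotation vector, rad) and "tvec" (3), from world to camera coordinates, as OpenCV has them. Camera axes: x right, y down, z forward; pixel columns grow to the right and rows downward; lengths in m; the calibration is good to about 2 mm. A picture is of the moment at which its call begins. camera_params takes no time and is no camera call.
- manip.sign_off(): hands the job in; it is judged then, once.
The state is a dict: "clock": time; "qpos": joint angles; "qd": joint speeds; "effort": joint torques, N m; "position": TCP position; "ee_rot": TCP orientation; "contact_force": force on the tool from outside, world axes, zero at the start; "moment": the same for the moment, N m; "width": finger opening in m; "gripper_force": force on a finger pad.
Only numpy, scipy, OpenCV 4.12 (cv2) and the standard library are available. Lean on these libraries where they do the work, as an engineer would, in place of code of your own. Each camera call takes 0.05 s, during which the arm holds its last target. There are 200 camera calls.

## Working session

There is one attempt and no reset: what is moved stays moved. The work goes in short steps, Python scripts to look and compute and a shell command to move; the robot and the scene stay as the last step left them, time stands still between calls to the robot, and variables do not carry over. Pictures are saved under pics/ and viewed, at most 10 in all, crops included, and the job is handed in when it is done.

```bash
ls; mkdir -p pics; python3 - <<'E'
from rig import readout, vision
import cv2
for n in("top","side"):
    cv2.imwrite(f"pics/{n}0.png",vision.get_image(n)); print(vision.camera_params(n))
print(readout.get_state())
E
```

```text
pics
{'intrinsics': array([[444.48717198,   0.        , 323.96797083],
       [  0.        , 444.48717198, 240.71607274],
       [  0.        ,   0.        ,   1.        ]]), 'rvec': array([ 2.14083646, -2.12335429,  0.17737368]), 'tvec': array([-1.77484615e-04,  5.95741556e-01,  1.19403688e+00])}
{'intrinsics': array([[576.1947003 ,   0.        , 319.60506413],
       [  0.        , 576.1947003 , 242.3669191 ],
       [  0.        ,   0.        ,   1.        ]]), 'rvec': array([ 0.91061705, -2.45072562,  1.12499562]), 'tvec': array([0.43501933, 0.34712079, 1.04214094])}
{'clock': 0.1, 'qpos': array([-1.27298344e+00,  2.76550295e-01,  1.50603754e+00, -3.13113934e-06,
        1.36072031e+00, -1.20981670e-01]), 'qd': array([ 0.00037251, -0.00038403, -0.0028088 , -0.00011187,  0.00018122,
       -0.00042701]), 'effort': array([ 8.48168329e-04, -4.17700303e+01, -2.46406424e+01, -1.25505726e-04,
        5.97561986e-03, -1.28976544e-05]), 'position': array([ 0.23368752, -0.52483318,  0.2305033 ]), 'ee_rot': array([-8.54260888e-04,  9.78155953e-01,  2.07870624e-01, -7.72642987e-05]), 'contact_force': array([-0.25489055, -0.78007534, -0.51592606]), 'moment': array([ 0.01695266,  0.03981877, -0.02873053]), 'gripper_force': 0.0, 'width': 0.0855102308272132}
```

View pics/top0.png

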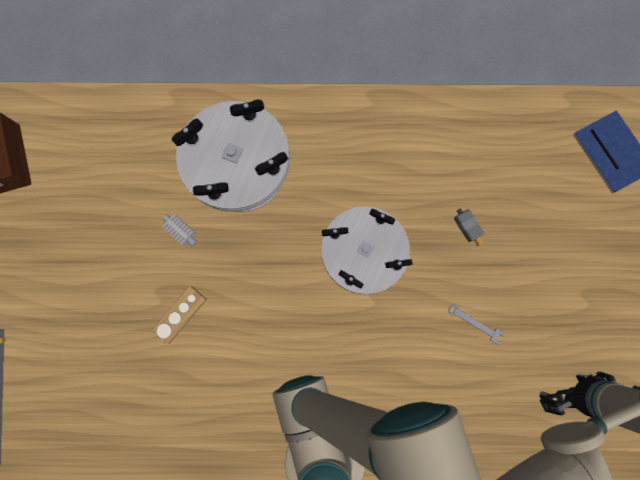

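View pics/side0.png

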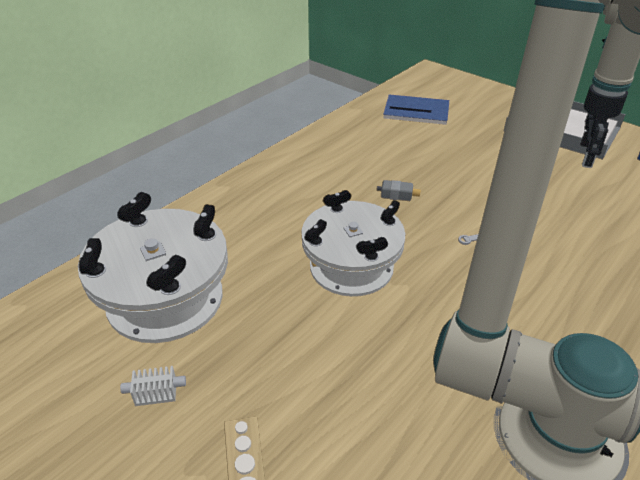

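The smaller cavity has its lid centre near (366,250) in the top view. Its wings are at about (335,231), (382,216), (399,264) and (350,279). Next I'll measure them.

```bash
cat > h.py <<'E'
import numpy as np, cv2
from rig import readout, vision
from scipy.spatial.transform import Rotation as R
def ray(n,uv,z):
    p=vision.camera_params(n); Rm=cv2.Rodrigues(p["rvec"])[0]; c=-Rm.T@p["tvec"]
    d=Rm.T@np.linalg.inv(p["intrinsics"])@np.array([uv[0],uv[1],1.])
    return c+d*(z-c[2])/d[2]
def pix(n,P):
    p=vision.camera_params(n); return cv2.projectPoints(np.array([P],float),p["rvec"],p["tvec"],p["intrinsics"],None)[0].ravel()
def tool():
    s=readout.get_state(); w,x,y,z=s["ee_rot"]; return s,R.from_quat([x,y,z,w])
def plan(xyz,wing):
    """shift in current tool axes (mm), and turn about tool z in 6 deg units; both before/after turn frames"""
    s,r=tool(); d=(np.array(xyz)-s["position"])*1000
    x=r.as_matrix()[:,0]; yaw=np.arctan2(x[1],x[0])
    b=np.arctan2(xyz[1],xyz[0])
    for k in(-1,0,1):
        q6=np.pi/2+b-(wing+k*np.pi)
        t=(yaw-wing-k*np.pi+np.pi)%(2*np.pi)-np.pi
        if abs(q6)<2.7: print("turn",np.round(t/np.radians(6),2),"units, q6 then",round(q6,2))
    print("shift now",np.round(r.inv().apply(d),1),"tilt",np.round(r.as_matrix()[:,2],3),"q6",round(s["qpos"][5],2),"clock",s["clock"])
E
python3 - <<'E'
from h import *
im=vision.get_image("top")
hsv=cv2.cvtColor(im,cv2.COLOR_BGR2HSV)
lid=((hsv[...,1]<40)&(hsv[...,2]>110)).astype(np.uint8)
roi=np.zeros_like(lid); roi[190:310,305:425]=1
c=max(cv2.findContours(lid*roi,0,2)[0],key=cv2.contourArea); e=cv2.fitEllipse(cv2.convexHull(c)); print(e, ray("top",e[0],.105))
blk=((hsv[...,2]<60)*roi).astype(np.uint8)
n,l,st,ce=cv2.connectedComponentsWithStats(blk)
for i in range(1,n):
    if st[i,4]<40: continue
    pts=np.argwhere(l==i)[:,::-1].astype(np.float32)
    r=cv2.minAreaRect(pts)
    bx=cv2.boxPoints(r); 
    if np.linalg.norm(bx[0]-bx[1])<np.linalg.norm(bx[1]-bx[2]): bx=np.roll(bx,-1,0)
    a,b=(bx[0]+bx[3])/2,(bx[1]+bx[2])/2
    A,B=ray("top",a,.15),ray("top",b,.15); d=B-A
    print(st[i,4],np.round(r[0],1),np.round(r[1],1),"xy",np.round((A+B)/2,4)[:2],"len",round(np.linalg.norm(d),3),"yaw",round(np.degrees(np.arctan2(d[1],d[0]))%180,1))
cv2.imwrite("pics/crop.png",cv2.resize(im[200:300,315:425],None,fx=6,fy=6,interpolation=cv2.INTER_CUBIC))
E
```

```text
((365.0311584472656, 249.89813232421875), (87.0801010131836, 88.3948745727539), 116.98255920410156) [ 0.56247579 -0.1051212   0.105     ]
177 [381.1 217.9] [25.1 10.1] xy [ 0.6399 -0.1433] len 0.065 yaw 64.7
158 [334.7 233.2] [ 9.3 25.7] xy [ 0.5986 -0.0232] len 0.066 yaw 97.7
147 [398.5 264.5] [ 9. 25.] xy [ 0.5188 -0.1861] len 0.064 yaw 90.5
150 [349.7 279.8] [26.   8.8] xy [ 0.479  -0.0615] len 0.066 yaw 53.4
```

View pics/crop.png

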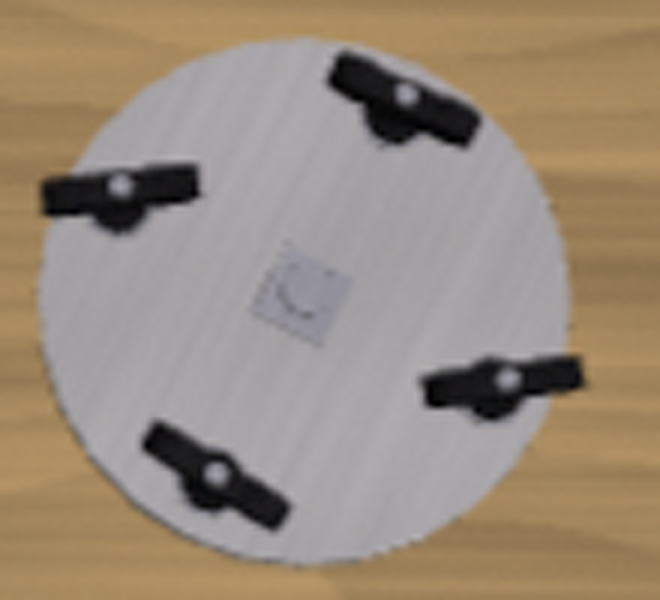

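The crop shows the four black wings with silver dots at their centres: (407,95), (120,185), (508,378) and (216,473). I'll cast rays through those dots and the wing ends, and fit the four centres to the 92 mm circle.

```bash
cat > pl.py <<'E'
import sys; from h import *
B={"A":(0,0,0)}
E
python3 - <<'E'
from h import *
f=lambda p:((p[0]+.5)/6-.5+315,(p[1]+.5)/6-.5+200)
D={"A":((407,95),(341,69),(474,132)),"B":((120,185),(44,197),(199,181)),"C":((508,378),(426,391),(583,372)),"D":((216,473),(150,435),(283,517))}
P={}
for k,(c,a,b) in D.items():
    P[k]=ray("top",f(c),.153); d=ray("top",f(b),.15)-ray("top",f(a),.15)
    print(k,np.round(P[k],4),"len",round(np.linalg.norm(d),4),"yaw",round(np.degrees(np.arctan2(d[1],d[0]))%180,1), "side px",pix("side",P[k]).round())
print({x+y:np.linalg.norm(P[x]-P[y]).round(4) for x,y in("AD","BC","AB","BD","DC","CA")}, sum(P.values())/4)
v=(P["A"]-P["D"])[:2]; u=(P["B"]-P["C"])[:2]
a=np.angle(complex(*v)+complex(*u)/1j); m=(sum(P.values())/4)[:2]
print(np.degrees(a),{k:np.round(m+.092*np.array([np.cos(a+t),np.sin(a+t)]),4).tolist() for k,t in zip("ABDC",np.arange(4)*np.pi/2)})
E
```

```text
A [ 0.6459 -0.1465  0.153 ] len 0.0634 yaw 64.3 side px [337. 193.]
B [ 0.6054 -0.0228  0.153 ] len 0.0671 yaw 96.5 side px [316. 225.]
C [ 0.5234 -0.1876  0.153 ] len 0.0674 yaw 97.4 side px [391. 206.]
D [ 0.4821 -0.0638  0.153 ] len 0.0657 yaw 58.7 side px [372. 240.]
{'AD': np.float64(0.1835), 'BC': np.float64(0.1841), 'AB': np.float64(0.1302), 'BD': np.float64(0.1299), 'DC': np.float64(0.1305), 'CA': np.float64(0.1293)} [ 0.56418828 -0.10513345  0.153     ]
-26.61837573858779 {'A': [0.6464, -0.1464], 'B': [0.6054, -0.0229], 'D': [0.4819, -0.0639], 'C': [0.523, -0.1874]}
```

```bash
cat > pl.py <<'E'
import sys; from h import *
B={'A':[0.6464,-0.1464],'B':[0.6054,-0.0229],'D':[0.4819,-0.0639],'C':[0.523,-0.1874]}
plan(B[sys.argv[1]]+[float(sys.argv[3])],np.radians(float(sys.argv[2])))
E
python3 pl.py A 64.3 0.175
```

```text
turn -6.72 units, q6 then 0.23
shift now [ 530.9 -177.9   56. ] tilt [-0.     0.001 -1.   ] q6 -0.12 clock 0.15
```

```bash
python3 -m handwheel '[[[53,-18,0],[0,0,0],-1],[[53,-18,0],[0,0,0],-1],[[53,-18,0],[0,0,0],-1],[[53,-18,0],[0,0,0],-1],[[53,-18,0],[0,0,0],-1],[[53,-18,0],[0,0,0],-1],[[53,-18,0],[0,0,0],-1],[[53,-18,0],[0,0,0],-1],[[53,-17,0],[0,0,0],-1],[[54,-17,0],[0,0,0],-1],[[0,0,14],[0,0,-1],-1],[[0,0,14],[0,0,-1],-1],[[0,0,14],[0,0,-1],-1],[[0,0,14],[0,0,-1],-1],[[0,0,0],[0,0,-1],-1],[[0,0,0],[0,0,-1],-1],[[0,0,0],[0,0,-0.7],-1],[[0,0,0],[0,0,0],-1]]' 60; python3 pl.py A 64.3 0.121
```

```text
clock: 2.4
position: [0.6464, -0.1467, 0.1749]
ee_rot: [-0.0, 0.847, 0.531, -0.0]
contact_force: [0.4, -0.8, 0.9]
width: 0.0851
gripper_force: 0.0
turn -0.03 units, q6 then 0.23
shift now [ 0.3 -0.1 53.9] tilt [-0.001  0.    -1.   ] q6 0.12 clock 2.4
```

```bash
python3 -m handwheel '[[[0,0,18],[0,0,0],-1],[[0,0,18],[0,0,0],-1],[[0,0,18],[0,0,0],-1],[[0,0,0],[0,0,0],1],[[0,0,0],[0,0,0],1],[[0,0,0],[0,0,0],1],[[0,0,0],[0,0,0],1],[[0,0,0],[0,0,0],1]]' 60; python3 - <<'E'
from h import *
cv2.imwrite("pics/g.png",vision.get_image("side")[130:330,220:480]); print(readout.get_state()["moment"])
E
```

```text
clock: 3.4
position: [0.6449, -0.1459, 0.1224]
ee_rot: [-0.001, 0.847, 0.531, -0.001]
contact_force: [-4.8, 2.7, 4.5]
width: 0.0131
gripper_force: 60.3
[0.31938008 0.72687079 0.07113297]
```

View pics/g.png

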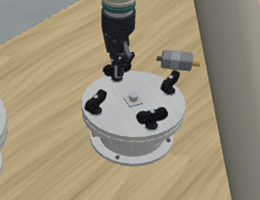

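The fingers are closed on the wing, with an opening of 13 mm. Turning it 45° now.

```bash
python3 -m handwheel '[[[0,0,0],[0,0,1],1],[[0,0,0],[0,0,1],1],[[0,0,0],[0,0,1],1],[[0,0,0],[0,0,1],1],[[0,0,0],[0,0,1],1],[[0,0,0],[0,0,1],1],[[0,0,0],[0,0,1],1],[[0,0,0],[0,0,0.7],1],[[0,0,0],[0,0,0],1],[[0,0,0],[0,0,0],-1],[[0,0,0],[0,0,0],-1],[[0,0,0],[0,0,0],-1],[[0,0,-27],[0,0,0],-1],[[0,0,-27],[0,0,0],-1],[[0,0,0],[0,0,0],-1]]' 60; python3 pl.py D 58.7 0.175
```

```text
clock: 5.32
position: [0.6483, -0.1474, 0.1777]
ee_rot: [0.001, 0.988, 0.156, 0.002]
contact_force: [-0.3, 0.6, -0.1]
width: 0.0856
gripper_force: 0.0
turn -6.78 units, q6 then 0.41
shift now [-132.4 -130.8    1.7] tilt [ 0.005 -0.002 -1.   ] q6 0.93 clock 5.325
```

```bash
python3 -m handwheel '[[[-44,-44,0],[0,0,0],-1],[[-44,-44,0],[0,0,0],-1],[[-44,-43,0],[0,0,0],-1],[[0,0,0],[0,0,-1],-1],[[0,0,0],[0,0,-1],-1],[[0,0,0],[0,0,-1],-1],[[0,0,0],[0,0,-1],-1],[[0,0,0],[0,0,-1],-1],[[0,0,0],[0,0,-1],-1],[[0,0,0],[0,0,-0.8],-1],[[0,0,0],[0,0,0],-1]]' 60; python3 pl.py D 58.7 0.121
```

```text
clock: 6.7
position: [0.48, -0.0629, 0.1743]
ee_rot: [-0.001, 0.871, 0.49, -0.001]
contact_force: [-0.1, -0.3, 0.4]
width: 0.0854
gripper_force: 0.0
turn 0.01 units, q6 then 0.41
shift now [ 0.1  2.2 53.3] tilt [-0.002  0.    -1.   ] q6 0.27 clock 6.7
```

```bash
python3 - <<'E'
from h import *
im=vision.get_image("top"); cv2.imwrite("pics/c2.png",cv2.resize(im[180:310,305:435],None,fx=4,fy=4,interpolation=cv2.INTER_CUBIC))
E
```

```text
(no output)
```

View pics/c2.png

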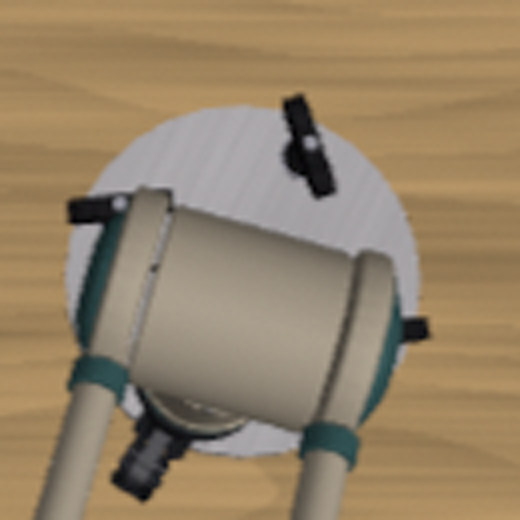

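In the top view, bolt A's wing now runs from (293,98) to (323,194), so it turned about 46° as commanded. The arm is over bolt D.

```bash
python3 -m handwheel '[[[0,2,0],[0,0,0],-1],[[0,0,18],[0,0,0],-1],[[0,0,18],[0,0,0],-1],[[0,0,17.5],[0,0,0],-1],[[0,0,0],[0,0,0],1],[[0,0,0],[0,0,0],1],[[0,0,0],[0,0,0],1],[[0,0,0],[0,0,0],1],[[0,0,0],[0,0,0],1]]' 60; python3 pl.py D 58.7 0.121
```

```text
clock: 7.88
position: [0.4807, -0.063, 0.1225]
ee_rot: [-0.001, 0.871, 0.491, -0.001]
contact_force: [-4.0, 2.2, 5.7]
width: 0.013
gripper_force: 59.6
turn 0.01 units, q6 then 0.41
shift now [-0.2  1.5  1.5] tilt [-0.003  0.002 -1.   ] q6 0.27 clock 7.875
```

```bash
python3 -m handwheel '[[[0,0,0],[0,0,1],1],[[0,0,0],[0,0,1],1],[[0,0,0],[0,0,1],1],[[0,0,0],[0,0,1],1],[[0,0,0],[0,0,1],1],[[0,0,0],[0,0,1],1],[[0,0,0],[0,0,1],1],[[0,0,0],[0,0,0.7],1],[[0,0,0],[0,0,0],1],[[0,0,0],[0,0,0],-1],[[0,0,0],[0,0,0],-1],[[0,0,0],[0,0,0],-1],[[0,0,-27],[0,0,0],-1],[[0,0,-27],[0,0,0],-1],[[0,0,0],[0,0,0],-1],[[0,0,0],[0,0,0],-1]]' 60; python3 pl.py B 96.5 0.175
```

```text
clock: 9.88
position: [0.4818, -0.0639, 0.1751]
ee_rot: [-0.0, 0.994, 0.11, -0.001]
contact_force: [-0.7, 0.5, -0.2]
width: 0.0857
gripper_force: 0.0
turn -13.98 units, q6 then -0.15
shift now [ 1.296e+02 -1.310e+01 -1.000e-01] tilt [-0.001  0.    -1.   ] q6 1.08 clock 9.875
```

```bash
python3 -m handwheel '[[[44,-4,0],[0,0,0],-1],[[43,-4,0],[0,0,0],-1],[[43,-5,0],[0,0,0],-1],[[0,0,0],[0,0,-1],-1],[[0,0,0],[0,0,-1],-1],[[0,0,0],[0,0,-1],-1],[[0,0,0],[0,0,-1],-1],[[0,0,0],[0,0,-1],-1],[[0,0,0],[0,0,-1],-1],[[0,0,0],[0,0,-1],-1],[[0,0,0],[0,0,-1],-1],[[0,0,0],[0,0,-1],-1],[[0,0,0],[0,0,-1],-1],[[0,0,0],[0,0,-1],-1],[[0,0,0],[0,0,-1],-1],[[0,0,0],[0,0,-1],-1],[[0,0,0],[0,0,-1],-1],[[0,0,0],[0,0,0],-1]]' 60; python3 pl.py B 96.5 0.121
```

```text
clock: 12.12
position: [0.6055, -0.0229, 0.1742]
ee_rot: [-0.001, 0.666, 0.746, -0.001]
contact_force: [0.7, 0.2, -0.4]
width: 0.0856
gripper_force: 0.0
turn 0.0 units, q6 then -0.15
shift now [-0.1  0.  53.2] tilt [-0.003  0.    -1.   ] q6 -0.27 clock 12.125
```

Grip, turn, release and lift went reliably twice, so for B I'll run them as one call.

```bash
python3 -m handwheel '[[[0,0,18],[0,0,0],-1],[[0,0,18],[0,0,0],-1],[[0,0,17],[0,0,0],-1],[[0,0,0],[0,0,0],1],[[0,0,0],[0,0,0],1],[[0,0,0],[0,0,0],1],[[0,0,0],[0,0,0],1],[[0,0,0],[0,0,1],1],[[0,0,0],[0,0,1],1],[[0,0,0],[0,0,1],1],[[0,0,0],[0,0,1],1],[[0,0,0],[0,0,1],1],[[0,0,0],[0,0,1],1],[[0,0,0],[0,0,1],1],[[0,0,0],[0,0,0.7],1],[[0,0,0],[0,0,0],1]]' 60;  python3 -m handwheel '[[[0,0,0],[0,0,0],-1],[[0,0,0],[0,0,0],-1],[[0,0,0],[0,0,0],-1],[[0,0,-27],[0,0,0],-1],[[0,0,-27],[0,0,0],-1],[[0,0,0],[0,0,0],-1],[[0,0,0],[0,0,0],-1]]' 60; python3 pl.py C 97.4 0.175
```

```text
clock: 14.12
position: [0.6033, -0.023, 0.1237]
ee_rot: [-0.001, 0.905, 0.426, -0.003]
contact_force: [-7.2, -0.7, 6.9]
width: 0.0127
gripper_force: 60.3
clock: 15.0
position: [0.6058, -0.0229, 0.176]
ee_rot: [-0.0, 0.905, 0.426, -0.0]
contact_force: [-0.7, -0.1, -0.0]
width: 0.0855
gripper_force: 0.0
turn 22.17 units, q6 then 2.67
turn -7.83 units, q6 then -0.47
shift now [-179.5   41.     1.1] tilt [-0.001  0.    -1.   ] q6 0.54 clock 15.0
```

```bash
python3 -m handwheel '[[[-45,10,0],[0,0,0],-1],[[-45,10,0],[0,0,0],-1],[[-45,10,0],[0,0,0],-1],[[-45,11,0],[0,0,0],-1],[[0,0,0],[0,0,-1],-1],[[0,0,0],[0,0,-1],-1],[[0,0,0],[0,0,-1],-1],[[0,0,0],[0,0,-1],-1],[[0,0,0],[0,0,-1],-1],[[0,0,0],[0,0,-1],-1],[[0,0,0],[0,0,-1],-1],[[0,0,0],[0,0,-0.8],-1],[[0,0,0],[0,0,0],-1]]' 60; python3 pl.py C 97.4 0.121
```

```text
clock: 16.62
position: [0.5224, -0.1874, 0.1754]
ee_rot: [-0.001, 0.662, 0.75, -0.0]
contact_force: [0.2, 0.1, -0.6]
width: 0.0854
gripper_force: 0.0
turn 29.96 units, q6 then 2.67
turn -0.04 units, q6 then -0.47
shift now [-0.1  0.7 54.4] tilt [-0.002  0.001 -1.   ] q6 -0.59 clock 16.625
```

```bash
python3 -m handwheel '[[[0,0,18],[0,0,0],-1],[[0,0,18],[0,0,0],-1],[[0,0,18],[0,0,0],-1],[[0,0,0],[0,0,0],1],[[0,0,0],[0,0,0],1],[[0,0,0],[0,0,0],1],[[0,0,0],[0,0,0],1],[[0,0,0],[0,0,1],1],[[0,0,0],[0,0,1],1],[[0,0,0],[0,0,1],1],[[0,0,0],[0,0,1],1],[[0,0,0],[0,0,1],1],[[0,0,0],[0,0,1],1],[[0,0,0],[0,0,1],1],[[0,0,0],[0,0,0.7],1],[[0,0,0],[0,0,0],1]]' 60;  python3 -m handwheel '[[[0,0,0],[0,0,0],-1],[[0,0,0],[0,0,0],-1],[[0,0,0],[0,0,0],-1],[[0,0,-27],[0,0,0],-1],[[0,0,-27],[0,0,0],-1],[[0,0,-40],[0,0,0],-1],[[-60,0,-40],[0,0,0],-1],[[-60,0,0],[0,0,0],-1],[[-60,0,0],[0,0,0],-1],[[0,0,0],[0,0,0],-1]]' 60
python3 - <<'E'
from h import *
im=vision.get_image("top"); cv2.imwrite("pics/c3.png",cv2.resize(im[200:300,315:425],None,fx=6,fy=6,interpolation=cv2.INTER_CUBIC))
E
```

```text
clock: 18.62
position: [0.5207, -0.1878, 0.1237]
ee_rot: [-0.001, 0.903, 0.43, -0.002]
contact_force: [-5.7, -0.0, 6.8]
width: 0.0133
gripper_force: 60.1
clock: 19.88
position: [0.4127, -0.3245, 0.2516]
ee_rot: [0.001, 0.904, 0.428, -0.001]
contact_force: [1.2, 0.7, 0.8]
width: 0.0854
gripper_force: 0.0
```

View pics/c3.png

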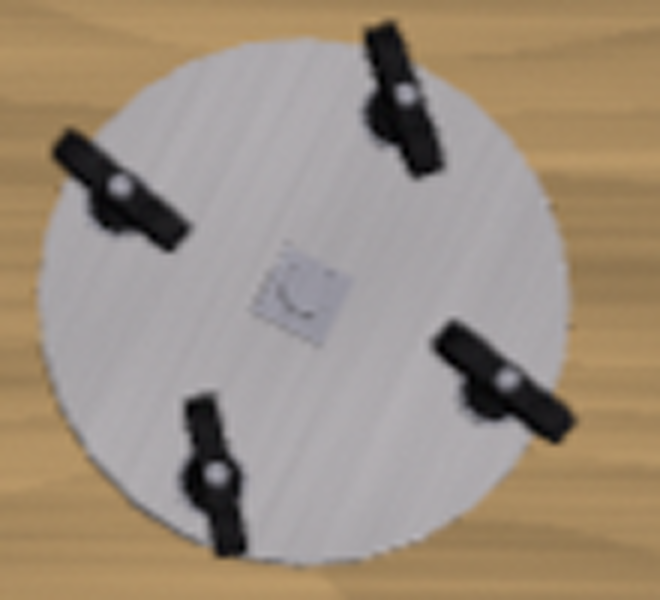

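All four wings have turned 46–48°: A runs (381,27)–(430,172), B (66,140)–(178,240), C (445,332)–(563,432) and D (201,397)–(231,554). Pass one is complete, so pass two starts with A.

```bash
python3 pl.py A 17.9 0.175
```

```text
turn 5.48 units, q6 then 1.04
turn -24.52 units, q6 then -2.11
shift now [283.5  68.5  76.6] tilt [ 0.  0. -1.] q6 -0.11 clock 19.925
```

```bash
python3 -m handwheel '[[[57,14,0],[0,0,0],-1],[[57,14,0],[0,0,0],-1],[[57,14,0],[0,0,0],-1],[[57,14,0],[0,0,0],-1],[[55.5,12.5,0],[0,0,0],-1],[[0,0,20],[0,0,1],-1],[[0,0,20],[0,0,1],-1],[[0,0,20],[0,0,1],-1],[[0,0,16.5],[0,0,1],-1],[[0,0,0],[0,0,1],-1],[[0,0,0],[0,0,0.5],-1],[[0,0,0],[0,0,0],-1]]' 60; python3 pl.py A 17.9 0.121
```

```text
clock: 21.42
position: [0.647, -0.1423, 0.1746]
ee_rot: [-0.0, 0.987, 0.158, -0.0]
contact_force: [0.5, -0.5, -0.2]
width: 0.0852
gripper_force: 0.0
turn 0.04 units, q6 then 1.04
turn -29.96 units, q6 then -2.11
shift now [-1.9  3.8 53.6] tilt [-0.     0.001 -1.   ] q6 0.93 clock 21.425
```

```bash
python3 -m handwheel '[[[-2,4,0],[0,0,0],-1],[[0,0,18],[0,0,0],-1],[[0,0,18],[0,0,0],-1],[[0,0,17.5],[0,0,0],-1],[[0,0,0],[0,0,0],1],[[0,0,0],[0,0,0],1],[[0,0,0],[0,0,0],1],[[0,0,0],[0,0,0],1],[[0,0,0],[0,0,1],1],[[0,0,0],[0,0,1],1],[[0,0,0],[0,0,1],1],[[0,0,0],[0,0,1],1],[[0,0,0],[0,0,1],1],[[0,0,0],[0,0,0],1]]' 60; cat > st.py <<'E'
from h import *
s,r=tool(); x=r.as_matrix()[:,0]; print("yaw",np.degrees(np.arctan2(x[1],x[0])).round(1),"M",s["moment"].round(2),"F",s["contact_force"].round(1),"w",s["width"],"t",s["clock"])
E
python3 st.py; python3 -m handwheel '[[[0,0,0],[0,0,1],1],[[0,0,0],[0,0,1],1],[[0,0,0],[0,0,0],1]]'; python3 st.py;
```

```text
clock: 23.18
position: [0.6452, -0.1454, 0.1226]
ee_rot: [-0.003, 0.994, -0.105, -0.001]
contact_force: [-3.0, 6.6, 4.3]
width: 0.0131
gripper_force: 59.8
yaw -12.1 M [ 1.05  0.27 -0.01] F [-3.   6.6  4.3] w 0.01313916671828632 t 23.175
clock: 23.55
position: [0.6452, -0.1455, 0.1227]
ee_rot: [-0.001, 0.979, -0.204, -0.001]
contact_force: [-2.9, 7.7, 5.7]
width: 0.0131
gripper_force: 103.0
yaw -23.5 M [1.17 0.25 2.78] F [-2.9  7.7  5.7] w 0.013062980111757841 t 23.55
```

The 2.8 N·m reaction moment shows A is at its stop. Releasing it and moving to D.

```bash
python3 -m handwheel '[[[0,0,0],[0,0,-0.2],-1],[[0,0,0],[0,0,0],-1],[[0,0,0],[0,0,0],-1],[[0,0,-27],[0,0,0],-1],[[0,0,-27],[0,0,0],-1],[[0,0,0],[0,0,0],-1],[[0,0,0],[0,0,0],-1]]' 60; python3 pl.py D 12.3 0.175
```

```text
clock: 24.42
position: [0.6453, -0.1488, 0.1746]
ee_rot: [-0.0, 0.98, -0.198, -0.001]
contact_force: [-1.0, 0.9, 0.1]
width: 0.0857
gripper_force: 0.0
turn -5.86 units, q6 then 1.22
turn 24.14 units, q6 then -1.92
shift now [-183.6  -14.8   -0.2] tilt [-0.001  0.    -1.   ] q6 1.64 clock 24.425
```

```bash
python3 -m handwheel '[[[-46,-4,0],[0,0,0],-1],[[-46,-4,0],[0,0,0],-1],[[-46,-4,0],[0,0,0],-1],[[-46,-3,0],[0,0,0],-1],[[0,0,0],[0,0,-1],-1],[[0,0,0],[0,0,-1],-1],[[0,0,0],[0,0,-1],-1],[[0,0,0],[0,0,-1],-1],[[0,0,0],[0,0,-1],-1],[[0,0,0],[0,0,-0.9],-1],[[0,0,0],[0,0,0],-1]]' 60; python3 pl.py D 12.3 0.121
```

```text
clock: 25.8
position: [0.4812, -0.0634, 0.1743]
ee_rot: [-0.0, 0.994, 0.109, -0.001]
contact_force: [0.3, -0.3, 0.3]
width: 0.0856
gripper_force: 0.0
turn 0.04 units, q6 then 1.22
turn -29.96 units, q6 then -1.92
shift now [ 0.7  0.7 53.3] tilt [-0.002  0.001 -1.   ] q6 1.08 clock 25.8
```

```bash
python3 -m handwheel '[[[0,0,18],[0,0,0],-1],[[0,0,18],[0,0,0],-1],[[0,0,17],[0,0,0],-1],[[0,0,0],[0,0,0],1],[[0,0,0],[0,0,0],1],[[0,0,0],[0,0,0],1],[[0,0,0],[0,0,0],1],[[0,0,0],[0,0,1],1],[[0,0,0],[0,0,1],1],[[0,0,0],[0,0,1],1],[[0,0,0],[0,0,1],1],[[0,0,0],[0,0,1],1],[[0,0,0],[0,0,0],1]]' 60; python3 st.py; python3 -m handwheel '[[[0,0,0],[0,0,1],1],[[0,0,0],[0,0,1],1],[[0,0,0],[0,0,0],1]]'; python3 st.py
```

```text
clock: 27.42
position: [0.4822, -0.0635, 0.1232]
ee_rot: [0.0, 0.989, -0.151, 0.0]
contact_force: [-1.7, 1.7, 5.1]
width: 0.0131
gripper_force: 59.4
yaw -17.4 M [-0.02  0.26 -0.09] F [-1.7  1.7  5.1] w 0.013060648468584781 t 27.425
clock: 27.8
position: [0.4822, -0.0638, 0.1234]
ee_rot: [0.001, 0.969, -0.249, 0.0]
contact_force: [-1.6, 1.7, 7.3]
width: 0.0127
gripper_force: 97.6
yaw -28.8 M [0.35 0.29 2.69] F [-1.6  1.7  7.3] w 0.012742228211927756 t 27.8
```

D is at its stop too. B is next.

```bash
python3 -m handwheel '[[[0,0,0],[0,0,-0.2],-1],[[0,0,0],[0,0,0],-1],[[0,0,0],[0,0,0],-1],[[0,0,-27],[0,0,0],-1],[[0,0,-27],[0,0,0],-1],[[0,0,0],[0,0,0],-1],[[0,0,0],[0,0,0],-1]]' 60; python3 pl.py B 50 0.175
```

```text
clock: 28.68
position: [0.4814, -0.0634, 0.1757]
ee_rot: [-0.0, 0.97, -0.244, -0.001]
contact_force: [-0.1, -1.2, 0.0]
width: 0.0853
gripper_force: 0.0
turn -13.04 units, q6 then 0.66
turn 16.96 units, q6 then -2.48
shift now [ 90.1 -94.3   0.6] tilt [-0.001  0.    -1.   ] q6 1.79 clock 28.675
```

```bash
python3 -m handwheel '[[[45,-47,0],[0,0,0],-1],[[45,-47,0],[0,0,0],-1],[[0,0,0],[0,0,-1],-1],[[0,0,0],[0,0,-1],-1],[[0,0,0],[0,0,-1],-1],[[0,0,0],[0,0,-1],-1],[[0,0,0],[0,0,-1],-1],[[0,0,0],[0,0,-1],-1],[[0,0,0],[0,0,-1],-1],[[0,0,0],[0,0,-1],-1],[[0,0,0],[0,0,-1],-1],[[0,0,0],[0,0,-1],-1],[[0,0,0],[0,0,-1],-1],[[0,0,0],[0,0,-1],-1],[[0,0,0],[0,0,-1],-1],[[0,0,0],[0,0,0],-1]]' 60; python3 pl.py B 50 0.121
```

```text
clock: 30.68
position: [0.6001, -0.0247, 0.1749]
ee_rot: [-0.001, 0.907, 0.42, -0.001]
contact_force: [-0.8, -0.4, -1.1]
width: 0.0854
gripper_force: 0.0
turn -0.05 units, q6 then 0.66
turn 29.95 units, q6 then -2.48
shift now [ 4.9  3.  53.9] tilt [-0.003  0.    -1.   ] q6 0.55 clock 30.675
```

```bash
python3 -m handwheel '[[[5,3,0],[0,0,0],-1],[[0,0,18],[0,0,0],-1],[[0,0,18],[0,0,0],-1],[[0,0,17],[0,0,0],-1],[[0,0,0],[0,0,0],1],[[0,0,0],[0,0,0],1],[[0,0,0],[0,0,0],1],[[0,0,0],[0,0,0],1],[[0,0,0],[0,0,1],1],[[0,0,0],[0,0,1],1],[[0,0,0],[0,0,1],1],[[0,0,0],[0,0,1],1],[[0,0,0],[0,0,1],1],[[0,0,0],[0,0,0],1]]' 60; python3 st.py; python3 -m handwheel '[[[0,0,0],[0,0,1],1],[[0,0,0],[0,0,1],1],[[0,0,0],[0,0,0],1]]'; python3 st.py
```

```text
clock: 32.42
position: [0.6051, -0.0216, 0.1245]
ee_rot: [-0.001, 0.985, 0.172, -0.001]
contact_force: [-4.4, 2.2, 4.9]
width: 0.0129
gripper_force: 60.1
yaw 19.8 M [ 0.47  0.57 -0.1 ] F [-4.4  2.2  4.9] w 0.012913295964825426 t 32.425
clock: 32.8
position: [0.6051, -0.0217, 0.1245]
ee_rot: [-0.0, 0.998, 0.071, -0.001]
contact_force: [-4.1, 3.4, 5.6]
width: 0.0126
gripper_force: 75.0
yaw 8.1 M [0.58 0.55 1.7 ] F [-4.1  3.4  5.6] w 0.012555053370128884 t 32.8
```

```bash
python3 -m handwheel '[[[0,0,0],[0,0,0.3],1],[[0,0,0],[0,0,0],1]]'; python3 st.py; python3 -m handwheel '[[[0,0,0],[0,0,-0.2],-1],[[0,0,0],[0,0,0],-1],[[0,0,0],[0,0,0],-1],[[0,0,-27],[0,0,0],-1],[[0,0,-27],[0,0,0],-1],[[0,0,0],[0,0,0],-1],[[0,0,0],[0,0,0],-1]]' 60; python3 pl.py C 50.8 0.175
```

```text
clock: 33.05
position: [0.6051, -0.0218, 0.1246]
ee_rot: [-0.0, 0.998, 0.056, -0.001]
contact_force: [-3.7, 3.6, 5.4]
width: 0.0132
gripper_force: 89.7
yaw 6.4 M [0.62 0.56 2.24] F [-3.7  3.6  5.4] w 0.01315398854252795 t 33.05
clock: 33.92
position: [0.606, -0.023, 0.1767]
ee_rot: [-0.0, 0.998, 0.063, -0.001]
contact_force: [0.0, 0.3, -0.8]
width: 0.0854
gripper_force: 0.0
turn -7.27 units, q6 then 0.34
shift now [-102.9  152.7    1.7] tilt [-0.001  0.    -1.   ] q6 1.29 clock 33.925
```

```bash
python3 -m handwheel '[[[-34,51,0],[0,0,0],-1],[[-34,51,0],[0,0,0],-1],[[-35,51,0],[0,0,0],-1],[[0,0,0],[0,0,-1],-1],[[0,0,0],[0,0,-1],-1],[[0,0,0],[0,0,-1],-1],[[0,0,0],[0,0,-1],-1],[[0,0,0],[0,0,-1],-1],[[0,0,0],[0,0,-1],-1],[[0,0,0],[0,0,-1],-1],[[0,0,0],[0,0,-0.3],-1],[[0,0,0],[0,0,0],-1]]' 60; python3 pl.py C 50.8 0.121
```

```text
clock: 35.42
position: [0.523, -0.1875, 0.1767]
ee_rot: [-0.001, 0.903, 0.43, -0.0]
contact_force: [-0.5, 0.1, -0.4]
width: 0.0856
gripper_force: 0.0
turn 0.02 units, q6 then 0.34
shift now [ 0.1  0.  55.7] tilt [-0.001  0.001 -1.   ] q6 0.21 clock 35.425
```

```bash
python3 -m handwheel '[[[0,0,18],[0,0,0],-1],[[0,0,18],[0,0,0],-1],[[0,0,18],[0,0,0],-1],[[0,0,0],[0,0,0],1],[[0,0,0],[0,0,0],1],[[0,0,0],[0,0,0],1],[[0,0,0],[0,0,0],1],[[0,0,0],[0,0,1],1],[[0,0,0],[0,0,1],1],[[0,0,0],[0,0,1],1],[[0,0,0],[0,0,1],1],[[0,0,0],[0,0,1],1],[[0,0,0],[0,0,0],1]]' 60; python3 st.py; python3 -m handwheel '[[[0,0,0],[0,0,1],1],[[0,0,0],[0,0,1],1],[[0,0,0],[0,0,0],1]]'; python3 st.py
```

```text
clock: 37.05
position: [0.522, -0.1864, 0.1244]
ee_rot: [-0.001, 0.983, 0.182, -0.001]
contact_force: [-3.4, 2.7, 6.6]
width: 0.0131
gripper_force: 59.9
yaw 20.9 M [ 0.42  0.64 -0.1 ] F [-3.4  2.7  6.6] w 0.01314086276925609 t 37.05
clock: 37.42
position: [0.522, -0.1864, 0.1244]
ee_rot: [-0.001, 0.997, 0.078, -0.001]
contact_force: [-3.9, 3.0, 5.0]
width: 0.013
gripper_force: 59.9
yaw 8.9 M [ 0.39  0.57 -0.16] F [-3.9  3.   5. ] w 0.013003295971505303 t 37.425
```

No stop felt yet on C, so I'll keep turning.

```bash
python3 -m handwheel '[[[0,0,0],[0,0,1],1],[[0,0,0],[0,0,0.5],1],[[0,0,0],[0,0,0],1]]'; python3 st.py
```

```text
clock: 37.8
position: [0.522, -0.1865, 0.1243]
ee_rot: [-0.001, 1.0, 0.0, -0.001]
contact_force: [-4.1, 2.3, 5.5]
width: 0.013
gripper_force: 59.9
yaw 0.0 M [0.45 0.54 0.26] F [-4.1  2.3  5.5] w 0.012987201573006953 t 37.8
```

```bash
python3 -m handwheel '[[[0,0,0],[0,0,0.7],1],[[0,0,0],[0,0,0],1]]'; python3 st.py
```

```text
clock: 38.05
position: [0.522, -0.1865, 0.1244]
ee_rot: [-0.0, 0.999, -0.034, -0.001]
contact_force: [-4.4, 4.0, 6.8]
width: 0.0128
gripper_force: 78.9
yaw -3.8 M [0.59 0.47 1.92] F [-4.4  4.   6.8] w 0.012812601371184354 t 38.05
```

C is at its stop. I'll release, clear the lid and check all four wings.

```bash
python3 -m handwheel '[[[0,0,0],[0,0,-0.2],-1],[[0,0,0],[0,0,0],-1],[[0,0,0],[0,0,0],-1],[[0,0,-27],[0,0,0],-1],[[0,0,-27],[0,0,0],-1],[[0,0,-40],[0,0,0],-1],[[-30,50,-40],[0,0,0],-1],[[-30,60,0],[0,0,0],-1],[[-30,60,0],[0,0,0],-1],[[0,0,0],[0,0,0],-1],[[0,0,0],[0,0,0],-1]]' 60
python3 - <<'E'
from h import *
im=vision.get_image("top"); cv2.imwrite("pics/c4.png",cv2.resize(im[200:300,315:425],None,fx=6,fy=6,interpolation=cv2.INTER_CUBIC))
E
```

```text
clock: 39.42
position: [0.4328, -0.3391, 0.2526]
ee_rot: [-0.001, 1.0, -0.027, 0.0]
contact_force: [-0.7, 0.3, 0.3]
width: 0.0853
gripper_force: 0.0
```

View pics/c4.png

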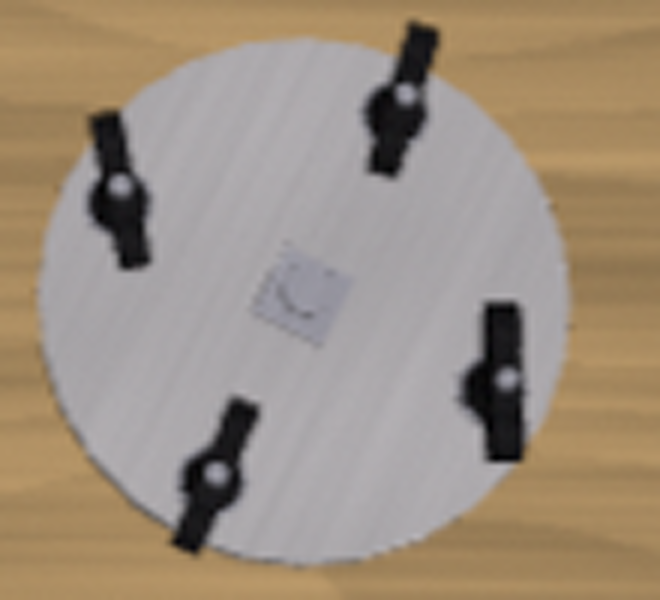

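Wings held where they were left: A (423,27)–(383,175), B (105,117)–(135,265), C (503,305)–(505,460), D (242,402)–(187,548). The total turns are about 80°, 84°, 96° and 79°, which fits the expected 80–103° within measuring error. Every stop was felt, so I'm handing in.

```bash
python3 -c "
from rig import manip; print(manip.sign_off())"
```

```text
the job is handed in; nothing more can be done
None
```

I tightened all four bolts crisscross in two passes, felt each one reach its stop on the second, and handed the job in at about 39 s; no verdict came back, and I did not re-check the other bench items, though the arm touched only the bolts.

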